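# Empty the cocoon shaker

## Task

Unscrew the perforated cap from the clear shaker jar and set it down the right way up on the round cork mat. Then push the jar over on its hinge so that all five clay pieces left inside pour out of its wide mouth into the empty pan, not the one full of cocoons. Leave the amber bottle and the nesting block where they are.

Things in the scene. Friction and masses are not known exactly. Their poses are not given: they have to be found in the camera images.
- stand: fixed wooden tipping stand: foot bar 50 x 150 mm, 12 mm high, and two uprights (44 mm along x, 14 mm thick, centred 62 mm either side along y, tops at 146 mm). The clear jar hangs between them on a hinge. Origin: on the bench, under the jar's centre. Its y axis runs along the hinge; the jar tips towards its +x or -x side, and a pan lies on each of those sides
- jar_axis (a point): the centre of the jar's hinge, 130 mm above the bench, straight above the stand's origin, fixed; axes as the stand's
- jar (a joint): tip angle of the jar, rad: 0 upright (at the start); positive tips the mouth towards the stand's +x, negative towards its -x; stops at 2.4 either way, the mouth then pointing steeply down; short of that a piece may stay inside. Friction of about 0.3 N m keeps it where it is left. It is tipped by pushing on the side of the jar above the hinge
- jar_mouth (a point): centre of the open rim of the clear plastic jar, z along the jar out of the mouth. The jar is a plain tube, 68 mm outside and 60 mm inside diameter, from 45 mm below the hinge to this rim 95 mm above it. Three lugs 8 to 22 mm below the rim stand out to 41 mm from its centre line
- cap_grip (a point): centre of the upright grip fin on the grey perforated cap; fin 60 mm long (its x), 14 mm thick (its y), 30 mm tall. Cap 95 mm across, 24 mm high below the fin, about 70 g; this point is 39 mm above its lower edge, 15 mm above its top face. It rests on the jar's rim in a three-lug twist lock: turned anticlockwise from above by about 1 rad (0.6 frees it, a stop comes at 1.3) it lifts straight off
- mat: fixed round cork mat, 140 mm across, 6 mm thick; origin at the centre of its underside
- pan: fixed empty steel pan, 130 mm (its x) by 150 mm (its y), walls 25 mm high and 3 mm thick, floor 3 mm; origin at the centre of its underside; it lies beside the stand on the side to which the jar must be tipped
- full_pan: fixed steel pan of the same size on the other side of the stand, already full of bee cocoons; origin at the centre of its underside
- bottle: loose closed amber bottle, 60 mm across, 120 mm tall, standing near the mat; origin at the centre of its underside; a bystander
- nest_block: loose wooden nesting block, 90 mm (its x) by 120 mm (its y), 88 mm high, behind the stand; origin at the centre of its underside; a bystander
- piece0_mid (a point): centre of a clay tumbling piece with round ends, 18 mm thick and 26 mm long, about 12 g; five of these lie loose on the bottom of the jar at the start
- piece1_mid (a point): centre of a clay tumbling piece with round ends, 18 mm thick and 26 mm long, about 12 g; five of these lie loose on the bottom of the jar at the start
- piece2_mid (a point): centre of a clay tumbling piece with round ends, 18 mm thick and 26 mm long, about 12 g; five of these lie loose on the bottom of the jar at the start
- piece3_mid (a point): centre of a clay tumbling piece with round ends, 18 mm thick and 26 mm long, about 12 g; five of these lie loose on the bottom of the jar at the start
- piece4_mid (a point): centre of a clay tumbling piece with round ends, 18 mm thick and 26 mm long, about 12 g; five of these lie loose on the bottom of the jar at the start
Not all that is in view belongs to the job. Of the things that look like the stand, the larger one is meant.

How it is judged:
By the outcome, as a careful person would: the job done as asked, in the order asked, and still so for the second after the job is handed in, with the robot touching nothing.
It also fails if it takes over 58 s, if anything falls off the work surface, if the arm or the gripper's body presses on something with over 40 N, if the wrist force passes 120 N, or if a joint passes its speed limit or range.

## Robot

A 7-joint arm with a two-finger parallel gripper is mounted at the origin on the work surface. World frame = base frame: x ahead of the robot, y to its left, z up, the work surface at z = 0. Lengths are in m, angles in rad, forces in N, time in s.
With the tool pointing down it reaches from about 0.4 to 0.925 m from the base axis. Payload 5.6 kg.
Tool frame: the origin (TCP) lies at the very end of the fingers, on their centre line; the grasp point (between the pads) lies 19 mm behind it; z points along the fingers, y is the direction in which the jaws open and shut (so a half turn about z gives the same grasp; the last joint's range is limited). The gripper opens to 85 mm and grips with 20 to 120 N. Pads are 22 mm wide; open, the fingers measure 114 mm over their backs; the gripper's body (76 mm by 85 mm) begins 54 mm behind the grasp point. The pads swing forward as they close: fully open they stand 13 mm farther back than shut.
Start: joints at [1.288, 0.468, -0.012, 1.603, 0.006, 1.071, -0.056], TCP at [0.154, -0.631, 0.231] pointing down, gripper open.
Joint ranges: [-2.53, 2.53], [-0.31, 2.02], [-1.57, 1.55], [0.28, 2.44], [-1.29, 4.43], [0.15, 1.84], [-2.92, 2.92]. Speed limits (rad/s): [2.57, 2.57, 3.14, 3.14, 3.14, 3.14, 3.14].

## Interface

Orientations are given as a unit quaternion [w, x, y, z].
In Python, from plant import ctrl, jaws, planner, observe, imaging, job gives the robot as it stands. Calls block until the motion is done:
- ctrl.reach(position, orientation): joint-space move of the TCP to a pose.
- ctrl.move_straight(position, orientation=None, velocity=0.15, guard=None): straight line of the TCP; orientation=None keeps the orientation; velocity is the mean speed in m/s. With guard (N) it stops when the force on the tool has changed by that much, and returns True; else False.
- ctrl.move_j(angles): joint-space move.
- jaws.set_gripper(opening, grip_force=None): opening from 0.0 (shut) to 1.0 (fully open); grip_force is the grip in N (None keeps the last); returns when the fingers have stopped.
- ctrl.hold(seconds).
- planner.inverse_kinematics(position, orientation): joint angles nearest the present ones, or None.
- observe(): the state.
- imaging.camera(name): name is "scene" or "top"; returns a dict with "color" (420x560x3 uint8, red, green, blue), "depth" (420x560 float32, m along the optical axis (not along the pixel's ray), 0 where there is no reading), "camera_matrix" (3x3 intrinsics, pixels), "R" (3x3) and "t" (3): a world point X has camera coordinates R X + t. Camera axes: x right, y down, z forward; pixel columns grow to the right and rows downward; lengths in m; the calibration is good to about 2 mm. A picture is of the moment at which its call begins.
A pose or a line that the arm cannot do raises ctrl.Unreachable and nothing moves.
- job.close_job(): hands the job in, once; it reports no verdict.
The state is a dict: "time": time; "joints": joint angles; "joint_vel": joint speeds; "effort": joint torques, N m; "ee_pos": TCP position; "tcp_rot": TCP orientation; "contact_force": force on the tool from outside, world axes, zero at the start; "moment": the same for the moment, N m; "width": opening from 0.0 (shut) to 1.0 (fully open).
Only numpy, scipy, OpenCV 4.12 (cv2) and the standard library are available. Lean on these libraries where they do the work, as an engineer would, in place of code of your own. Each camera call takes 0.05 s, during which the arm holds its last target. There are 200 camera calls.

## Working session

There is one attempt and no reset: what is moved stays moved. The work goes in short steps, each a Python script; the robot and the scene stay as the last script left them, time stands still between calls to the robot, and variables do not carry over. Pictures are saved under pics/ and viewed, about 8 in all and at most 12, crops included, and the job is handed in when it is done.

```bash
ls; mkdir -p pics; python3 - <<'E'
from plant import imaging, observe
import cv2,numpy as np,pickle
for n in ("scene","top"):
    d=imaging.camera(n); pickle.dump(d,open(f"{n}0.pkl","wb"))
    cv2.imwrite(f"pics/{n}0.png",cv2.resize(d["color"][:,:,::-1],(784,588),interpolation=cv2.INTER_CUBIC))
    print(n,d["camera_matrix"].tolist(),(-d["R"].T@d["t"]).round(3),d["R"].round(2).tolist())
s=observe();print(s["time"],s["ee_pos"],s["tcp_rot"],s["joints"])
E
```

```text
pics
scene [[530.2835527031383, 0.0, 279.6289263418921], [0.0, 530.2835527031383, 208.64819387886266], [0.0, 0.0, 1.0]] [1.192 0.171 0.813] [[-0.21, 0.98, -0.0], [0.73, 0.16, -0.66], [-0.65, -0.14, -0.75]]
top [[441.12542169716266, 0.0, 281.5766036157552], [0.0, 441.12542169716266, 211.0924772770096], [0.0, 0.0, 1.0]] [0.547 0.049 0.889] [[-0.01, -1.0, 0.05], [-1.0, 0.01, -0.09], [0.09, -0.05, -0.99]]
0.1 [ 0.15420849 -0.63092205  0.23039705] [-8.11001508e-04  9.92825059e-01  1.19573076e-01 -1.54841813e-04] [ 1.28796509  0.46834525 -0.0115838   1.60353176  0.00598526  1.07140133
 -0.05632293]
```

View pics/scene0.png

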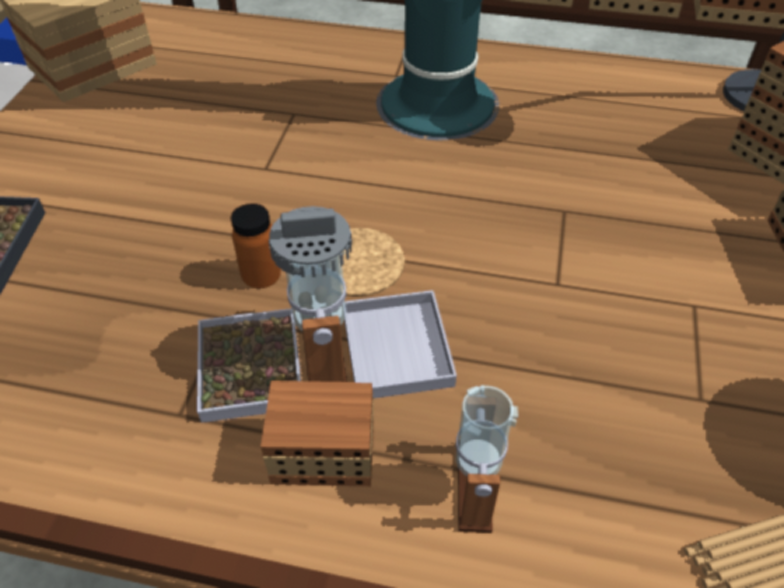

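View pics/top0.png

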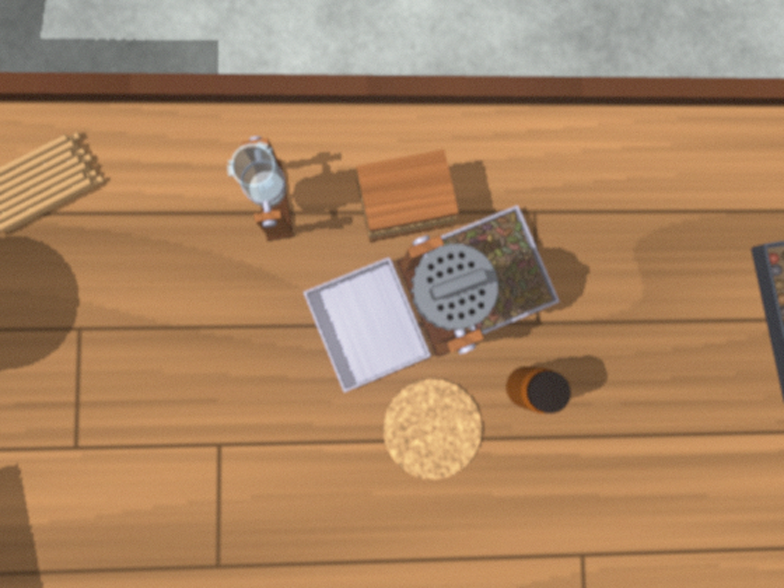

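The scene view shows the stand with the capped jar at (315,290), empty pan at (400,345), full pan at (250,365), bottle at (255,245), block at (318,430) and mat at (365,260). A smaller decoy jar sits at (485,460). In the top view (x up, y left) the cap is at (456,285), the empty pan at (367,325), the mat at (433,428), the bottle at (540,390) and the block at (408,192). Next I'll measure these.

```bash
cat > h.py <<'E'
import numpy as np,cv2,pickle
def world(d):
    z=d["depth"];v,u=np.indices(z.shape);K=d["camera_matrix"]
    c=np.stack([(u-K[0,2])/K[0,0]*z,(v-K[1,2])/K[1,1]*z,z],-1)
    W=(c-d["t"])@d["R"]; W[z==0]=np.nan
    return W
def rect(P):
    (c,s,a)=cv2.minAreaRect((P[:,:2]*1000).astype(np.float32))
    return np.round(c,1),np.round(s,1),round(a,1),np.round(np.median(P[:,2])*1000,1),len(P)
E
python3 - <<'E'
from h import *
d=pickle.load(open("top0.pkl","rb"));W=world(d);X,Y,Z=np.moveaxis(W,-1,0)
v,u=np.indices(Z.shape);U,V=u*1.4,v*1.4
box=lambda a,b,c,e:(U>a)&(U<b)&(V>c)&(V<e)
print("bench z",np.nanmedian(Z[box(100,200,330,420)]))
cap=box(400,510,230,340)
print(np.histogram(Z[cap&(Z>.17)],bins=np.arange(.17,.30,.005)))
hi=cap&(Z>.20); zt=np.nanmax(Z[hi]); print("max",zt)
fin=cap&(Z>zt-.012); print("fin",rect(W[fin]))
top=cap&(Z>zt-.05); print("cap",rect(W[top]), cv2.minEnclosingCircle((W[top][:,:2]*1000).astype(np.float32)))
# empty pan: grey colour, low sat
hsv=cv2.cvtColor(d["color"],cv2.COLOR_RGB2HSV)
pan=box(295,435,250,395)&(hsv[...,1]<50)&(Z<.04);print("pan",rect(W[pan]))
print("panrim",rect(W[box(295,435,250,395)&(Z>.018)&(Z<.035)&(hsv[...,1]<60)]))
upr=box(395,500,225,360)&(Z>.138)&(Z<.152)&(hsv[...,1]>90);print("upr",rect(W[upr]))
for a in ((395,450,225,265),(430,500,325,360)):
    m=upr&box(*a);print(" up",rect(W[m]))
m=box(375,490,370,485)&(Z>.003)&(Z<.02);print("mat",rect(W[m]),cv2.minEnclosingCircle((W[m][:,:2]*1000).astype(np.float32)))
b=box(500,580,360,420)&(Z>.11);print("bottle",rect(W[b]))
b=box(350,465,145,235)&(Z>.08);print("block",rect(W[b]))
E
```

```text
bench z 0.0009505973993650946
(array([   0,    0,    0,    0,    0,    0,    0,   11,   11,   18,   41,
       1126, 1331,    7,    9,    9,    9,  227,  164,    0,    0,    0,
          0,    0,    0]), array([0.17 , 0.175, 0.18 , 0.185, 0.19 , 0.195, 0.2  , 0.205, 0.21 ,
       0.215, 0.22 , 0.225, 0.23 , 0.235, 0.24 , 0.245, 0.25 , 0.255,
       0.26 , 0.265, 0.27 , 0.275, 0.28 , 0.285, 0.29 , 0.295]))
max 0.26366906442360805
fin (array([614.8, -50.9]), array([14.1, 59.6]), 19.8, np.float64(259.7), 398)
cap (array([614.2, -50.4]), array([93.9, 92.7]), 44.6, np.float64(230.4), 2942) ((614.7740478515625, -50.97433090209961), 47.31393814086914)
pan (array([590.5,  30.2]), array([156.7, 166.3]), 21.7, np.float64(4.3), 5277)
panrim (array([589.8,  28.9]), array([150.1, 163.2]), 21.8, np.float64(25.7), 520)
upr (array([614.5, -50.9]), array([137.4,  43.6]), 21.7, np.float64(147.0), 392)
 up (array([671.9, -28. ]), array([13.6, 43.6]), 22.1, np.float64(146.9), 191)
 up (array([557.2, -73.7]), array([13.9, 43.6]), 21.9, np.float64(147.1), 201)
mat (array([436.6, -49. ]), array([164.6, 159.3]), 89.1, np.float64(7.1), 4261) ((436.5509033203125, -48.2978515625), 114.02668762207031)
bottle (array([ 491.6, -182.8]), array([52.2, 52.3]), 77.5, np.float64(121.2), 750)
block (array([758.9, -10.7]), array([ 89.6, 120.2]), 11.0, np.float64(88.6), 3071)
```

```bash
cat >> h.py <<'E'
from scipy.spatial.transform import Rotation as Ro
def q(deg):  # tool down, jaw axis at yaw deg
    a=np.radians(deg);y=np.array([np.cos(a),np.sin(a),0]);z=np.array([0,0,-1.]);x=np.cross(y,z)
    return Ro.from_matrix(np.stack([x,y,z],1)).as_quat(scalar_first=True)
E
python3 - <<'E'
from h import *
from plant import planner
d=pickle.load(open("top0.pkl","rb"));W=world(d);X,Y,Z=np.moveaxis(W,-1,0)
hsv=cv2.cvtColor(d["color"],cv2.COLOR_RGB2HSV)
m=((X-.437)**2+(Y+.05)**2<.09**2)&(Z>.0045)&(Z<.012)
m=cv2.morphologyEx(m.astype(np.uint8),cv2.MORPH_OPEN,np.ones((5,5)))>0
print("mat",W[m].mean(0),cv2.minEnclosingCircle((W[m][:,:2]*1000).astype(np.float32)),m.sum())
r=(np.hypot(X-.59,Y-.029)<.12)&(Z>.02)&(Z<.032)&(hsv[...,1]<60)
c,s=np.cos(np.radians(21.7)),np.sin(np.radians(21.7))
P=W[r][:,:2]-[.6146,-.0509]
print("pan in stand frame: out",np.percentile(P@[-s,c],[0,2,50,98,100]).round(3),"along",np.percentile(P@[c,s],[0,2,98,100]).round(3))
for n,p,ys in (("grasp",(.6146,-.0509,.2345),(19.8,199.8)),("turned",(.6146,-.0509,.2345),(80,260)),("up",(.6146,-.0509,.36),(80,260)),("mat",(.437,-.049,.035),(20,50,80,200,230,260)),("matup",(.437,-.049,.12),(80,260)),("push",(.64,-.11,.19),(21.7,201.7)),("end",(.585,.02,.10),(21.7,201.7))):
  for y in ys:
    j=planner.inverse_kinematics(list(p),list(q(y)));print(n,y,None if j is None else np.round(j,2))
E
```

```text
mat [ 0.43507714 -0.04651881  0.00735962] ((435.59564208984375, -47.30217361450195), 69.82646942138672) 3301
pan in stand frame: out [0.002 0.035 0.097 0.165 0.165] along [-0.069 -0.068  0.081  0.082]
grasp 19.8 [ 0.55  0.52 -0.72  1.65  0.38  1.11  0.07]
grasp 199.8 [ 0.18  0.42 -0.2   1.68  0.09  1.05 -2.84]
turned 80 [ 0.59  0.54 -0.78  1.65  0.41  1.13  1.1 ]
turned 260 [ 0.33  0.45 -0.4   1.66  0.2   1.07 -1.88]
up 80 [ 0.62  0.44 -0.82  1.49  0.33  1.35  1.17]
up 260 [ 0.39  0.36 -0.49  1.5   0.17  1.32 -1.86]
mat 20 [ 0.49  0.53 -0.53  2.2   0.53  0.54 -0.1 ]
mat 50 [ 0.53  0.54 -0.58  2.2   0.57  0.55  0.38]
mat 80 [ 0.52  0.54 -0.57  2.2   0.56  0.55  0.92]
mat 200 [ 0.08  0.46 -0.05  2.22  0.05  0.46 -2.81]
mat 230 [ 0.19  0.47 -0.18  2.22  0.18  0.47 -2.4 ]
mat 260 [ 0.31  0.49 -0.32  2.21  0.32  0.49 -2.01]
matup 80 [ 0.8   0.45 -0.9   2.15  0.52  0.77  0.96]
matup 260 [ 0.45  0.33 -0.47  2.17  0.23  0.69 -1.93]
push 21.7 [ 0.62  0.63 -0.72  1.6   0.46  1.08  0.15]
push 201.7 [ 0.17  0.51 -0.06  1.64  0.04  1.   -2.67]
end 21.7 [ 0.42  0.64 -0.68  1.83  0.52  0.86 -0.14]
end 201.7 [-0.86  0.82  1.11  1.91 -0.88  1.01 -2.1 ]
```

```bash
python3 - <<'E'
from h import *
from plant import ctrl,jaws,observe,imaging
x,y=.6146,-.0509
s=observe();ctrl.move_straight([.154,-.631,.36],velocity=.2)
ctrl.reach([x,y,.34],q(19.8))
print(observe()["time"],observe()["joints"].round(2))
print(ctrl.move_straight([x,y,.2335],q(19.8),velocity=.1,guard=10))
jaws.set_gripper(0.0,60)
s=observe();print(s["time"],s["ee_pos"],s["width"],s["contact_force"].round(1),s["moment"].round(2))
d=imaging.camera("scene");cv2.imwrite("pics/grasp.png",cv2.resize(d["color"][100:310,120:400,::-1],(784,588),interpolation=cv2.INTER_CUBIC))
E
```

```text
3.5083 [ 0.57  0.43 -0.74  1.52  0.3   1.3   0.14]
False
5.375 [ 0.6155863  -0.05057882  0.23406585] 0.1524419912579502 [3.1 0.7 0.7] [ 0.16 -0.78  0.04]
```

View pics/grasp.png

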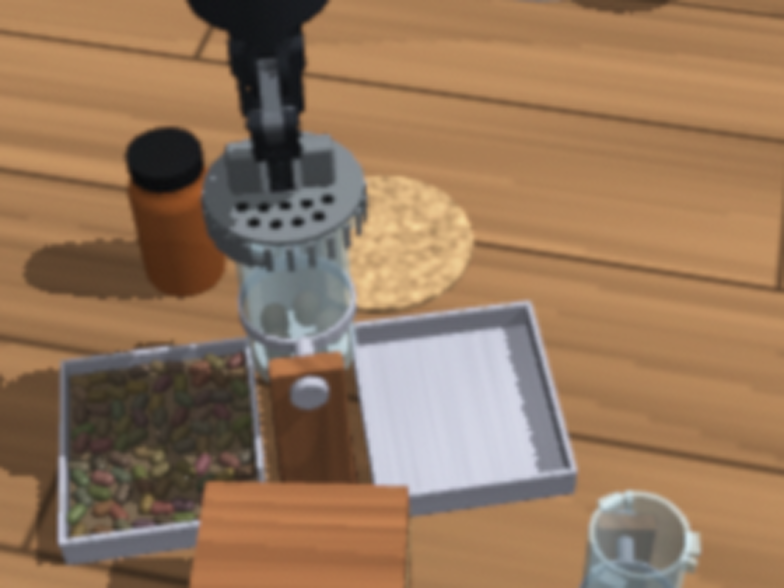

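The fingers hold the fin at its centre, at about (285,165), and the measured width fits 14 mm. Next is the anticlockwise twist, then the lift.

```bash
python3 - <<'E'
from h import *
from plant import ctrl,jaws,observe,imaging
p=[.6152,-.0507,.234]
for k in (20,40,60):
    ctrl.move_straight([p[0],p[1],p[2]+1e-3*(k/20-2 if k>40 else 0)],q(19.8+k),velocity=.05)
    s=observe();print(k,round(s["time"],2),s["ee_pos"].round(4),s["joints"].round(2)[6],s["contact_force"].round(1),s["moment"].round(2),round(s["width"],3))
g=ctrl.move_straight([p[0],p[1],.27],q(79.8),velocity=.05,guard=12)
s=observe();print(g,round(s["time"],2),s["ee_pos"].round(4),s["contact_force"].round(1),s["moment"].round(2),round(s["width"],3))
d=imaging.camera("scene");cv2.imwrite("pics/lift.png",cv2.resize(d["color"][80:290,120:400,::-1],(640,480),interpolation=cv2.INTER_CUBIC))
E
```

```text
20 5.92 [ 0.6154 -0.0512  0.234 ] 0.39 [ 2.8 -0.7  0.8] [-0.13 -0.62 -0.03] 0.153
40 6.42 [ 0.6159 -0.0505  0.2343] 0.7 [ 5.4 -0.2  0.5] [ 0.05 -1.3  -0.05] 0.155
60 6.92 [ 0.6151 -0.0496  0.235 ] 1.01 [ 4.6  2.5 -0.6] [ 0.75 -1.02 -0.05] 0.155
False 7.78 [ 0.6148 -0.0511  0.2696] [-0.3  0.2 -0.8] [ 0.05  0.02 -0.01] 0.148
```

View pics/lift.png

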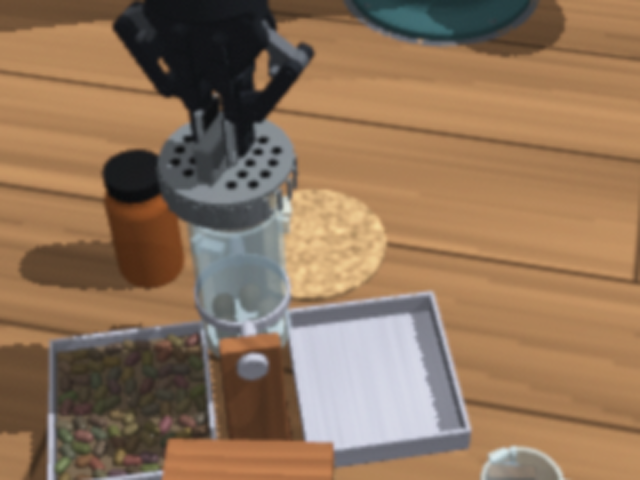

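The cap is off (the tool reads −0.8 N, about its weight) and the jar stands upright at (245,270). Now I'll set it on the mat.

```bash
python3 - <<'E'
from h import *
from plant import ctrl,jaws,observe,imaging
Q=q(79.8);m=[.4355,-.0473]
ctrl.move_straight([.6148,-.0509,.32],Q,velocity=.15)
ctrl.move_straight([*m,.32],Q,velocity=.15)
ctrl.move_straight([*m,.06],Q,velocity=.15)
g=ctrl.move_straight([*m,.031],Q,velocity=.03,guard=4)
s=observe();print(g,round(s["time"],2),s["ee_pos"].round(4),s["contact_force"].round(1),round(s["width"],3))
jaws.set_gripper(0.6);
ctrl.move_straight([*m,.2],Q,velocity=.15)
s=observe();print(round(s["time"],2),s["ee_pos"].round(4),s["contact_force"].round(1))
d=imaging.camera("top");pickle.dump(d,open("top1.pkl","wb"))
d=imaging.camera("scene");cv2.imwrite("pics/placed.png",cv2.resize(d["color"][80:290,120:400,::-1],(640,480),interpolation=cv2.INTER_CUBIC))
E
```

```text
True 12.32 [ 0.4353 -0.0472  0.0348] [-1.7 -0.6  6.1] 0.151
14.02 [ 0.4349 -0.0473  0.1993] [ 0.4 -0.6  0.5]
```

View pics/placed.png

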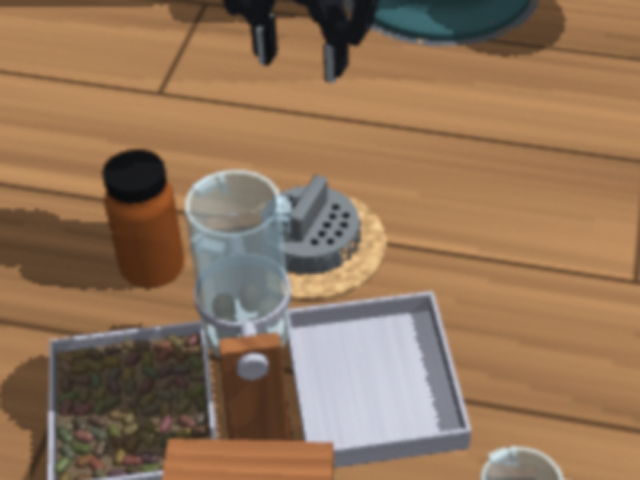

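The cap sits upright on the mat at (315,230), and the jar is open and upright at (240,260). Next I'll tip the jar along an arc toward the empty pan.

```bash
cat > push.py <<'E'
from h import *
from plant import ctrl,jaws,observe,imaging
a=np.radians(21.7);ox=np.array([-np.sin(a),np.cos(a)]);H=np.array([.6146,-.0509]);Q=q(21.7)
def P(x,z): return [*(H+ox*x),.13+z]
def arc(t,s=.058,w=.011):
    n=.034+w*abs(np.cos(t))
    return P(s*np.sin(t)-n*np.cos(t), s*np.cos(t)+n*np.sin(t))
def st(l=""):
    s=observe();p=s["ee_pos"];print(l,round(s["time"],2),"out %.3f along %.3f z %.3f"%((p[:2]-H)@ox,(p[:2]-H)@[np.cos(a),np.sin(a)],p[2]-.13),s["contact_force"].round(1))
E
python3 - <<'E'
from push import *
ctrl.move_straight([.435,-.047,.3],velocity=.2)
jaws.set_gripper(0.0)
ctrl.reach(P(-.08,.19),Q)
ctrl.move_straight(P(-.08,.058),Q,velocity=.15);st("start")
for t in np.arange(0,1.41,.2):
    g=ctrl.move_straight(arc(t),Q,velocity=.06,guard=25);st(f"{t:.1f} {g}")
    if g: break
d=imaging.camera("scene");cv2.imwrite("pics/tip1.png",cv2.resize(d["color"][80:290,120:400,::-1],(640,480),interpolation=cv2.INTER_CUBIC))
E
```

```text
start 17.32 out -0.080 along 0.001 z 0.059 [ 0.5 -0.4  0.9]
0.0 False 18.05 out -0.045 along -0.000 z 0.058 [-0.1  0.2  0.5]
0.2 False 18.45 out -0.032 along 0.000 z 0.066 [ 1.1 -0.9  1. ]
0.4 False 18.85 out -0.017 along 0.000 z 0.071 [-0.4 -0.5  0.1]
0.6 False 19.26 out -0.002 along 0.000 z 0.072 [ 0.4 -0.   1.3]
0.8 False 19.67 out 0.014 along 0.000 z 0.070 [ 0.9 -0.4 -0.3]
1.0 False 20.07 out 0.028 along 0.000 z 0.065 [ 0.2 -0.   0.1]
1.2 False 20.48 out 0.041 along -0.000 z 0.056 [ 0.2 -0.4 -0.6]
1.4 False 20.89 out 0.051 along -0.000 z 0.045 [ 0.4  0.1 -0.1]
```

View pics/tip1.png

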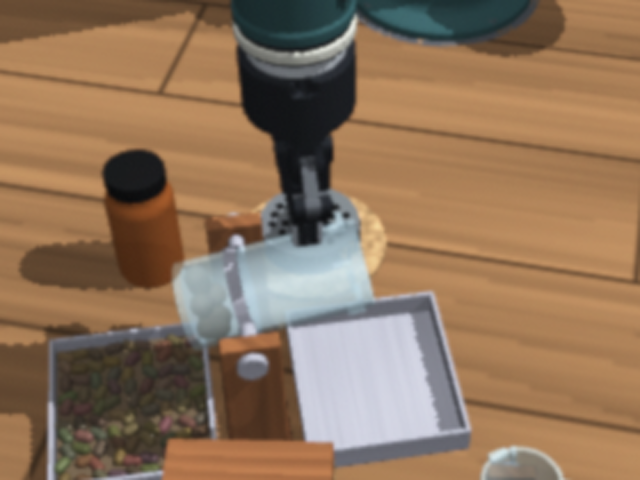

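The jar has tipped to about 1.4 rad toward the empty pan, with its mouth at (350,265) and the pieces still at its bottom (210,310). I'll push on to the stop.

```bash
python3 - <<'E'
from push import *
for t in list(np.arange(1.55,2.31,.15))+[2.36,2.42,2.48,2.55]:
    g=ctrl.move_straight(arc(t),Q,velocity=.05,guard=15);st(f"{t:.2f} {g}")
    if g: break
ctrl.hold(1.0);st()
d=imaging.camera("scene");cv2.imwrite("pics/tip2.png",cv2.resize(d["color"][80:290,120:400,::-1],(784,588),interpolation=cv2.INTER_CUBIC))
E
```

```text
1.55 False 21.32 out 0.057 along -0.000 z 0.035 [ 0.  -0.3 -0. ]
1.70 False 21.66 out 0.062 along -0.000 z 0.027 [0.3 0.6 0.6]
1.85 False 21.98 out 0.066 along -0.000 z 0.019 [0.2 0.4 0.2]
2.00 False 22.32 out 0.069 along -0.000 z 0.011 [-0.  -0.5  1.1]
2.15 False 22.65 out 0.071 along -0.000 z 0.002 [-0.4 -0.  -0.2]
2.30 False 22.99 out 0.071 along -0.000 z -0.008 [-0.5  1.2  0.2]
2.36 False 23.24 out 0.071 along 0.000 z -0.012 [0.9 1.1 0.5]
2.42 False 23.49 out 0.070 along 0.000 z -0.016 [0.2 0.5 0.5]
2.48 False 23.74 out 0.070 along 0.001 z -0.019 [-1.5  3.   8.6]
2.55 False 23.99 out 0.072 along 0.002 z -0.021 [-7.4  6.9 21.4]
 24.99 out 0.072 along 0.002 z -0.021 [-6.4  7.2 20.4]
```

View pics/tip2.png

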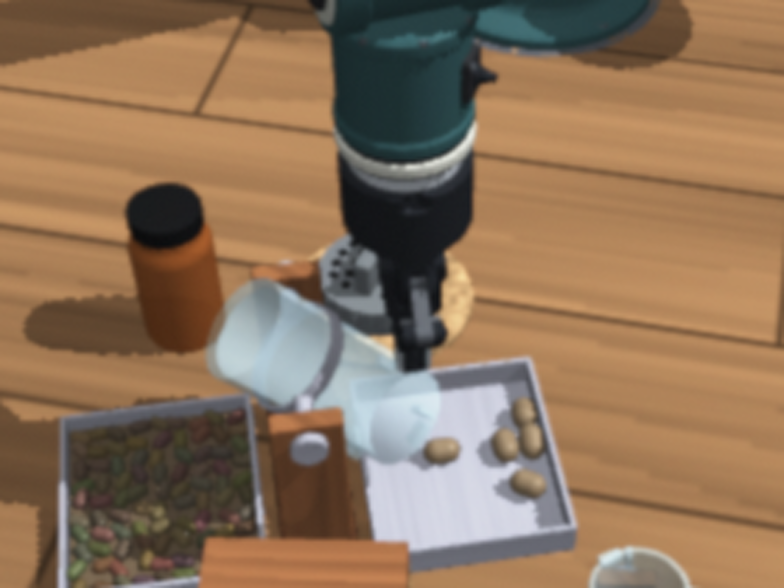

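The jar is at its stop (about 20 N on the tool), and all five pieces lie in the empty pan at (442,450), (506,445), (530,438), (525,410) and (527,484). I'll retreat clear, check and hand in.

```bash
python3 - <<'E'
from push import *
ctrl.move_straight(P(.075,.2),Q,velocity=.12);st()
ctrl.reach([.35,-.4,.35],Q);ctrl.hold(.3);st()
d=imaging.camera("top");W=world(d);X,Y,Z=np.moveaxis(W,-1,0)
for n,x,y,z,r in (("bottle",.4916,-.1828,.11,.06),("block",.7589,-.0107,.08,.1)):
    print(n,rect(W[(np.hypot(X-x,Y-y)<r)&(Z>z)&(Z<z+.03)]))
print("cap",cv2.minEnclosingCircle((W[(np.hypot(X-.4355,Y+.0473)<.09)&(Z>.025)&(Z<.036)][:,:2]*1000).astype(np.float32)),np.nanmax(Z[np.hypot(X-.4355,Y+.0473)<.07]))
cv2.imwrite("pics/final.png",cv2.resize(d["color"][:,:,::-1],(784,588),interpolation=cv2.INTER_CUBIC))
E
```

```text
27.06 out 0.075 along -0.000 z 0.199 [-0.7 -0.2  0.9]
 29.12 out -0.226 along -0.374 z 0.220 [ 0.5 -0.1  0.3]
bottle (array([ 492. , -182.8]), array([52.1, 52. ]), 88.4, np.float64(121.2), 751)
block (array([732.2, -16. ]), array([143.2, 120.4]), 11.0, np.float64(88.5), 3106)
cap ((432.27606201171875, -48.8555793762207), 47.104331970214844) 0.06524553100820883
```

View pics/final.png

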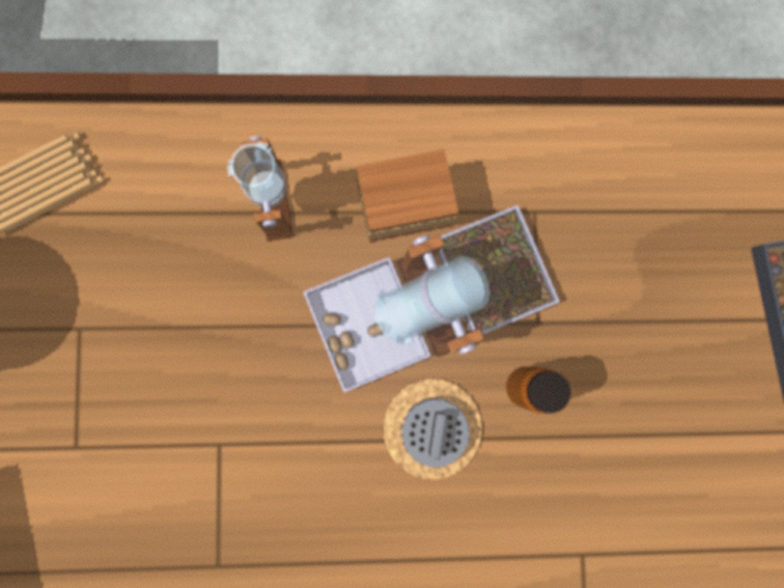

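The final top view shows all five pieces in the empty pan around (340,335) and the cap upright on the mat at (437,432). The jar is tipped over, the block and bottle have not moved, and the arm is clear.

```bash
python3 -c "
from plant import job;print(job.close_job())"
```

```text
the job is handed in; nothing more can be done
None
```

The job is done and handed in, with the last robot clock reading about 29 s of the 58 s allowed. I twisted the cap off by about 1.05 rad and set it the right way up on the mat. I then pushed the jar over toward the empty pan until it met its stop, and moved the arm clear.

What the last checks showed:
- **Pieces:** all five are in the empty pan in both the scene and top views.
- **Cap:** it lies about 4 mm from the mat's centre, with the top of its fin at 65 mm. That is slightly above the expected 60 mm; some of it is depth noise, as the fin also read about 4 mm high before the move.
- **Jar stop:** the tool read about 20 N when the jar met its stop, well under the 120 N limit.
- **Bottle:** it measured within 0.5 mm of where it started.
- **Nesting block:** the final fit disagreed with the first (143 mm instead of 90 mm across), most likely because the mask also caught part of the stand or the tipped jar. In the top picture the block sits at the same pixels as before, and nothing I moved came near it.

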